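# Slide the rod-rest carriage onto its dovetail rail and clamp it

### The job

Set up the rod rest: slide the carriage onto the dovetail rail from the rail's open end, gently on until it comes home against the stop with the sprung stop pin pushed in flush, then turn the carriage's black clamp knob clockwise until it is tight, and let go. Do not ram or force the carriage on the rail, and leave the other things on the table where they are.

Things in the scene. Friction and masses are not known exactly. Their poses are not given: they have to be found in the camera images.
- rail: Fixed aluminium dovetail rail, 180 mm long, on a dark base plate (84 mm wide, top at z = 10 mm, ending level with the rail's open end). Origin: middle of the rail's length, at table height; x along the rail to its open end (x = +90 mm), y across, z up. Section: 30 mm wide at z = 18, flaring to 44 mm at z = 30, straight sides up to the flat top at z = 36 mm.
- rail_entry (a point): Middle of the rail's top at its open end (x = +90, y = 0, z = 36 mm in the rail's frame, same axes). The last 14 mm of the rail before it taper by 3 mm on each side and at the top, as a lead-in.
- stop_pin (a joint): How far the sprung brass pin in the stop collar is pushed in, m: 0 = out (6 mm proud), 0.006 = flush, carriage against collar. It takes 0.5 N; the carriage's friction holds it in. The dark collar (16 mm thick, 62 wide, top 58.5 mm over the table) is clamped on the rail's far half, its front face anywhere from x = -72 to -22 mm: it differs every time and is not measured; find it by feel or sight.
- carriage_post (a point): Loose carriage (rod-rest carrier), about 0.4 kg; this point is the middle of its post, the place to grip, 52 mm above its underside. x along its groove, y to the clamp knob's side, z up. Body 70 (x) by 66 (y) by 28 mm high, with an ear under the knob out to y = 79; on its middle the dark post, 36 (x) by 20 mm (y), 28 to 70 mm above the underside, then a V fork up to 78 mm.
- carriage: The same carriage; origin at the centre of its underside, same axes. Its groove is open at both ends, goes on either way round and has about 1.2 mm play on each side and 2 mm in height on the rail. The groove's ceiling is 17.5 mm above the underside: riding on the rail, its underside is 18.5 mm above the table. Sliding takes 1 to 3 N.
- knob_grip (a point): Middle of the black bar grip of the clamp knob, on its vertical axis, 62 mm to the carriage's +y side and 62 mm above its underside (80.5 mm above the table once on the rail). The bar is 44 mm long (this point's x), 12 mm thick (its y), 20 mm high (10 mm above and below this point); at joint value 0 it lies along the carriage's x; the point turns with it.
- clamp (a joint): Angle of the clamp knob, rad, growing clockwise seen from above: 0 to 0.25 loose (as found; it must be loose for the carriage to go on), its cam begins to bite on the rail at about 1.0, tight from 1.1 on, end of travel 1.4. It turns freely at first, then stiffly, with up to about 1 N m near the end of travel.
- graphite_mid (a point): Graphite block, 52 x 60 x 24 mm, a bystander; this point is its centre.
- jar_mid (a point): Small lidded frit jar, 50 mm wide, 49 mm high, a bystander; this point is its centre.

How it is judged:
On the way, in this order (a step that is already met when the one before it is completed fails the run):
1. the carriage is threaded on the rail over its whole length (y of carriage_post in the frame of rail between -0.003 and 0.003 m and z of carriage_post in the frame of rail between 0.068 and 0.0735 m and angle between the x axis of carriage_post and the x axis of rail, either way round below 0.08 rad and angle between the z axis of carriage_post and the z axis of rail, either way round below 0.08 rad and x of carriage_post in the frame of rail between -0.06 and 0.055 m), for 0.1 s.
2. the carriage is home, the stop pin pushed in (y of carriage_post in the frame of rail between -0.003 and 0.003 m and z of carriage_post in the frame of rail between 0.068 and 0.0735 m and angle between the x axis of carriage_post and the x axis of rail, either way round below 0.08 rad and angle between the z axis of carriage_post and the z axis of rail, either way round below 0.08 rad and x of carriage_post in the frame of rail between -0.06 and 0.05 m and value of joint stop_pin above 0.0045 m), for 0.2 s.
3. the clamp knob is tight with the carriage home (all of step 2 and value of joint clamp above 1.1 rad), for 0.2 s.
At the end, for the whole second after the job is handed in: The carriage rides on the rail (within 3 mm across and in height and 0.08 rad of its line), the stop pin is pushed in by more than 4.5 of its 6 mm, the clamp knob stands beyond 1.1 rad, and all is at rest (all of step 3 and linear speed of carriage below 0.01 m/s); the robot touches nothing.
It fails at once if the carriage is rammed or pressed against the stop collar with more than 25 N (contact force between carriage and stop_c0 above 25 N).
It fails at once if the carriage is rammed onto the rail's tapered open end, pressing on it with more than 30 N (contact force between carriage and rail_c3 above 30 N).
It fails at once if the graphite block is shifted by more than 30 mm (distance of graphite_mid from where it was at the start of the episode above 0.03 m).
It fails at once if the frit jar is shifted by more than 30 mm (distance of jar_mid from where it was at the start of the episode above 0.03 m).
It also fails if it takes over 67 s, if anything falls off the work surface, if the arm or the gripper's body presses on something with over 40 N, if the wrist force passes 120 N, or if a joint passes its speed limit or range.

### The arm

A 6-joint arm with a two-finger parallel gripper is mounted at the origin on a cart in front of the work surface, level with it; the furniture and walls round the work are solid. World frame = base frame: x ahead of the robot, y to its left, z up, the work surface at z = 0. Lengths are in m, angles in rad, forces in N, time in s.
With the tool pointing down it reaches from about 0.35 to 0.975 m from the base axis. Payload 4.9 kg.
Tool frame: the origin (TCP) lies midway between the tips of the shut fingers; the grasp point (between the pads) lies ctrl.tcp_to_grasp behind it (ctrl.tcp_to_grasp is the distance from the TCP to the grasp point, in m); z points along the fingers, y is the direction in which the jaws open and shut (so a half turn about z gives the same grasp; the last joint's range is limited). The gripper opens to 85 mm and grips with 20 to 120 N. Pads are 22 mm wide; open, the fingers measure 114 mm over their backs; the gripper's body (76 mm by 85 mm) begins 54 mm behind the grasp point. The pads swing forward as they close: fully open they stand 13 mm farther back than shut.
Start: joints at [1.126, 0.053, 1.613, -0, 1.476, -0.119], TCP at [0.2, 0.592, 0.231] pointing down, gripper open.
Joint ranges: [-3.01, 3.01], [-1.01, 2.22], [0.06, 2.58], [-1.02, 4.17], [0.09, 2.62], [-3.14, 3.14]. Speed limits (rad/s): [2.57, 2.57, 3.14, 3.14, 3.14, 3.14].

### API

Orientations are given as a rotation vector (axis times angle).
In Python, from station import ctrl, get_image, calibration, finish_job, models gives the robot as it stands.
- The arm moves only by the shell command python3 -m creep 'ROWS' [FORCE]. ROWS is JSON, a list of rows, each a list of 7 numbers: the opening, from 0 (shut) to 1 (fully open), then the shift along the tool's x, y, z in m, then the turn, a rotation vector about the tool's x, y, z in degrees. A call has 1 to 20 rows; each row shifts and turns the commanded pose from where the row before left it, along the tool's axes as they then stand; what a row does not reach is not made up. A row lasts 1/10 s, in which the tool goes at most 50 mm and 8.59 degrees, less where a joint would pass 70% of its speed; a pose out of reach is approached as far as the arm can. A call with a gripper value outside its range is refused whole. The fingers move at their own pace and stop on an object; FORCE is the grip in N (left out, the last holds). Time passes only in rows, so rows that do not move let the fingers close. It gives the time, the measured TCP pose, the force and the opening at its end, in the units of the state.
- ctrl.get_obs(): the state, without advancing time (a new reading comes with each control period).
- get_image(name): name is "scene" or "side" or "wrist"; returns the picture (480x640x3 uint8, red, green, blue); there is no depth.
- calibration(name): a dict with "mtx" (3x3 intrinsics, pixels), "k1" (the pictures are not rectified: a ray, as slopes to the right and down, at radius r is drawn at 1 + k1 r^2 times it, then the intrinsics apply), "R" (3x3) and "t" (3): a world point X has camera coordinates R X + t. Camera axes: x right, y down, z forward; pixel columns grow to the right and rows downward; lengths in m; the calibration is good to about 2 mm. A picture is of the moment at which its call begins: read the wrist's pose just before it. calibration takes no time and is no camera call; for the wrist camera it gives the pose at the moment of the call.
- finish_job(): hands the job in, once; it reports no verdict.
Trained networks look in the newest picture that a camera, given by its name, has taken for a name from the list of things; names that differ only in an ending like _2 or _b are one class to them, and where a whole thing is asked for, a point or a joint stands for the part that bears it (a point fixed in the world has none). Each returns a list of dicts, best first, with "conf" (0 to 1); they miss things now and then, are a little off and sometimes report something else, mostly with a low value. They report only what shows in the picture. A call takes as long as a camera call.
- models.search_frame(camera, name): "extent" ([left, top, right, bottom] in pixels, round what is visible of it).
The state is a dict: "t": time; "q": joint angles; "dq": joint speeds; "effort": joint torques, N m; "tool_pos": TCP position; "tool_rot": TCP orientation; "contact_force": force on the tool from outside, world axes, zero at the start; "wrist_torque": the same for the moment, N m; "opening": finger opening in m.
Only numpy, scipy, OpenCV 4.12 (cv2) and the standard library are available. Lean on these libraries where they do the work, as an engineer would, in place of code of your own. Each camera call takes 0.05 s, during which the arm holds its last target. There are 200 camera calls.

## Working session

There is one attempt and no reset: what is moved stays moved. The work goes in short steps, Python scripts to look and compute and a shell command to move; the robot and the scene stay as the last step left them, time stands still between calls to the robot, and variables do not carry over. Pictures are saved under pics/ and viewed, about 8 in all and at most 12, crops included, and the job is handed in when it is done.

```bash
mkdir -p pics; ls; cat > h.py <<'E'
import numpy as np, cv2
from station import ctrl, get_image, calibration, finish_job, models
from scipy.spatial.transform import Rotation as Rn
def save(cam,name):
    im=get_image(cam); cv2.imwrite('pics/'+name,im[:,:,::-1]); return im
def proj(c,X):
    X=np.atleast_2d(X); p=X@np.array(c['R']).T+np.array(c['t']); s=p[:,:2]/p[:,2:]
    s=s*(1+c['k1']*(s**2).sum(1,keepdims=True)); M=np.array(c['mtx'])
    return s@M[:2,:2].T+M[:2,2]
def ray(c,uv):
    M=np.array(c['mtx']); d=(np.array(uv,float)-M[:2,2])/[M[0,0],M[1,1]]; s=d.copy()
    for _ in range(20): s=d/(1+c['k1']*(s@s))
    R=np.array(c['R']); return -R.T@np.array(c['t']), R.T@np.array([s[0],s[1],1])
def atz(c,uv,z):
    o,d=ray(c,uv); return o+d*(z-o[2])/d[2]
E
python3 - <<'E'
from h import *
print(ctrl.get_obs(), ctrl.tcp_to_grasp)
for cam in ['scene','side','wrist']:
    save(cam,cam+'0.png'); c=calibration(cam); print(cam,np.round(-np.array(c['R']).T@c['t'],3))
    for n in ['rail','carriage','carriage_post','knob_grip','graphite_mid','jar_mid','stop_pin']:
        r=models.search_frame(cam,n)
        print(n,[(np.round(d['extent']).tolist(),round(d['conf'],2)) for d in r[:2]])
a=cv2.imread('pics/scene0.png');b=cv2.imread('pics/side0.png')
cv2.imwrite('pics/both.png',cv2.resize(np.vstack([a,b])[:, :],None,fx=.625,fy=.625))
E
```

```text
pics
{'t': 0.0, 'q': array([ 1.12599052e+00,  5.33756814e-02,  1.61428918e+00, -4.62167245e-07,
        1.47601018e+00, -1.19003250e-01]), 'dq': array([-2.80307582e-05,  1.86177856e-03, -5.68633669e-04, -5.88252692e-04,
       -1.28773999e-03,  3.20516763e-04]), 'effort': array([ 1.59329982e-03, -3.93688023e+01, -3.70173275e+01, -7.84853705e-05,
        7.08619933e-03,  4.57241125e-07]), 'tool_pos': array([0.19977452, 0.59155353, 0.23005423]), 'tool_rot': array([-0.5094148 , -3.09942808,  0.00314152]), 'contact_force': array([-0.14313295, -0.16013582,  0.27501386]), 'wrist_torque': array([ 0.01127068, -0.01079037, -0.02884292]), 'opening': 0.08541391698065759} 0.0187
scene [ 0.118 -0.382  0.467]
rail [([294.0, 260.0, 357.0, 311.0], 0.83)]
carriage [([261.0, 294.0, 341.0, 361.0], 0.95), ([297.0, 258.0, 356.0, 309.0], 0.65)]
carriage_post [([261.0, 295.0, 339.0, 360.0], 0.72)]
knob_grip [([269.0, 315.0, 290.0, 344.0], 0.97)]
graphite_mid [([219.0, 262.0, 250.0, 289.0], 0.64)]
jar_mid []
stop_pin []
side [-0.203  0.205  0.543]
rail [([322.0, 238.0, 461.0, 296.0], 0.87)]
carriage [([402.0, 279.0, 479.0, 358.0], 0.59)]
carriage_post [([403.0, 282.0, 475.0, 359.0], 0.75)]
knob_grip [([417.0, 318.0, 474.0, 358.0], 0.82)]
graphite_mid [([237.0, 305.0, 292.0, 355.0], 0.55)]
jar_mid [([340.0, 196.0, 372.0, 234.0], 0.94)]
stop_pin [([322.0, 239.0, 465.0, 295.0], 0.55)]
wrist [0.129 0.616 0.374]
rail []
carriage []
carriage_post []
knob_grip []
graphite_mid []
jar_mid []
stop_pin []
```

View pics/scene0.png

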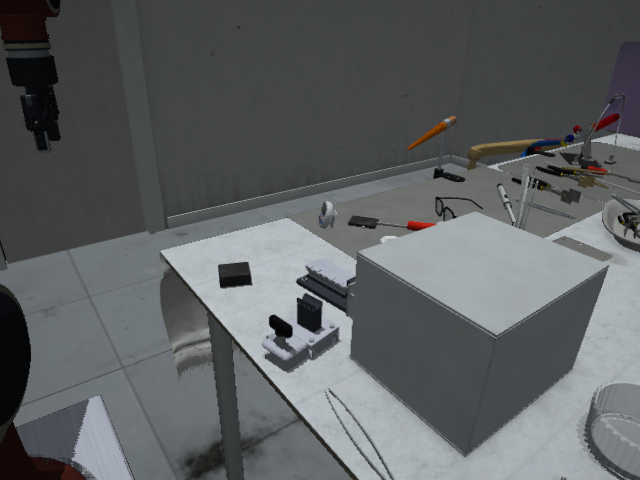

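View pics/side0.png

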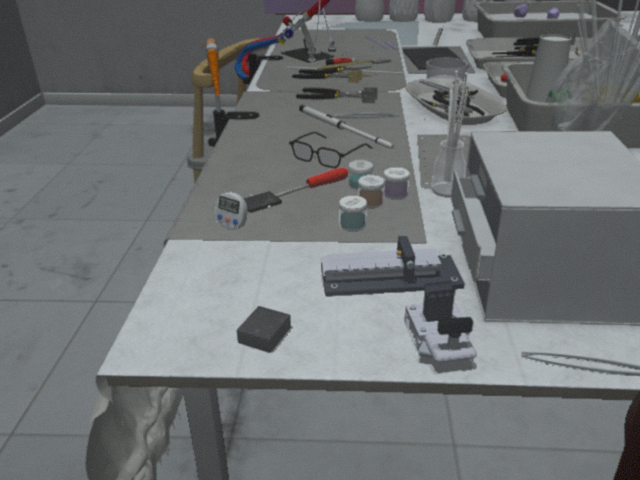

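```bash
python3 - <<'E'
from h import *
c=calibration('side')
for n,uv,z in [('railbase left near',(322,293),.01),('base right near',(465,287),.01),('rail left top',(324,262),.036),('rail top right',(440,255),.036),('collar top',(405,240),.0585),('knob',(460,325),.072),('post top',(438,292),.07),('graph',(264,325),.024),('jar',(352,205),.049),('box corner near left',(487,318),0),('box far left bottom',(455,190),0),('table edgeL',(100,377),0),('edgeR',(640,393),0),('ear corner',(435,360),.0)]:
    print(n,np.round(atz(c,uv,z),3))
c=calibration('scene')
for n,uv,z in [('knob',(280,324),.072),('post top',(310,298),.074),('graph',(235,272),.012),('box bottom near',(466,456),0),('box left bottom',(352,360),0),('box top left near',(358,255),.15),('carr bottom corner',(285,370),0)]:
    print(n,np.round(atz(c,uv,z),3))
for s in ['scene','side']:
    im=cv2.imread(f'pics/{s}0.png'); x0,y0=((210,230) if s=='scene' else (230,220))
    w,h=(160,150) if s=='scene' else (270,150)
    cv2.imwrite(f'pics/crop_{s}.png',cv2.resize(im[y0:y0+h,x0:x0+w],None,fx=(4 if s=='scene' else 2.9),fy=(4 if s=='scene' else 2.9),interpolation=cv2.INTER_CUBIC))
E
```

```text
railbase left near [0.527 0.251 0.01 ]
base right near [0.549 0.036 0.01 ]
rail left top [0.572 0.249 0.036]
rail top right [0.597 0.07  0.036]
collar top [0.604 0.125 0.058]
knob [0.382 0.073 0.072]
post top [0.452 0.092 0.07 ]
graph [0.432 0.324 0.024]
jar [0.736 0.208 0.049]
box corner near left [0.488 0.013 0.   ]
box far left bottom [0.899 0.003 0.   ]
table edgeL [0.353 0.523 0.   ]
edgeR [ 0.35  -0.143  0.   ]
ear corner [0.398 0.096 0.   ]
knob [0.39  0.07  0.072]
post top [0.462 0.098 0.074]
graph [0.447 0.333 0.012]
box bottom near [ 0.485 -0.199  0.   ]
box left bottom [0.482 0.013 0.   ]
box top left near [0.521 0.059 0.15 ]
carr bottom corner [0.386 0.053 0.   ]
```

View pics/crop_side.png

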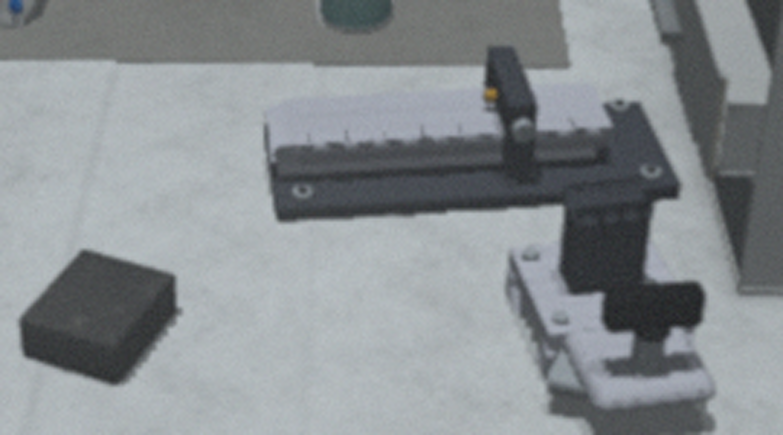

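```bash
cat >> h.py <<'E'
def go(p=None, ydir=None):
    """print tool-frame total shift to TCP p, and z-turn (deg) to bring tool y to world angle ydir (mod 180)"""
    o=ctrl.get_obs(); R=Rn.from_rotvec(o['tool_rot']).as_matrix(); 
    print('t',round(o['t'],2),'pos',o['tool_pos'].round(4),'yaw_y',np.degrees(np.arctan2(R[1,1],R[0,1])).round(2),'z',R[:,2].round(4),'F',o['contact_force'].round(2),'T',o['wrist_torque'].round(2),'op',round(o['opening'],4),'q6',o['q'][5].round(3))
    if p is not None: print('shift mm',(R.T@(np.array(p)-o['tool_pos'])*1000).round(1))
    if ydir is not None:
        a=np.degrees(np.arctan2(R[1,1],R[0,1])); d=(a-ydir+90)%180-90; print('turn z deg',round(d,2))
E
python3 - <<'E'
from h import *
o=ctrl.get_obs();R=Rn.from_rotvec(o['tool_rot']).as_matrix();c=calibration('wrist')
Rc=np.array(c['R']);cp=-Rc.T@c['t']
print(R.round(3)); print('cam in tool',(R.T@(cp-o['tool_pos'])).round(4)); print('cam axes in tool',(R.T@Rc.T).round(3)); print(c['mtx'],c['k1'])
go((0.45,0.17,0.32),15)
E
```

```text
[[-0.947  0.32  -0.   ]
 [ 0.32   0.947 -0.   ]
 [ 0.    -0.    -1.   ]]
cam in tool [ 0.0747 -0.0002 -0.1423]
cam axes in tool [[-0.001 -0.955 -0.295]
 [ 1.    -0.001 -0.001]
 [ 0.001 -0.295  0.955]]
[[418.47760012   0.         321.57224963]
 [  0.         418.47760012 244.15691219]
 [  0.           0.           1.        ]] 0.006501367638683898
t 1.2 pos [0.2    0.5921 0.2313] yaw_y 71.34 z [-1.e-04 -1.e-04 -1.e+00] F [-0.1  -0.08 -0.49] T [-0.01  0.02  0.02] op 0.0852 q6 -0.119
shift mm [-371.9 -319.9  -88.7]
turn z deg 56.34
```

```bash
python3 -c "
from h import *
go((0.5,0.15,0.25),15)"
```

```text
t 1.2 pos [0.2    0.5921 0.2313] yaw_y 71.34 z [-1.e-04 -1.e-04 -1.e+00] F [-0.1  -0.08 -0.49] T [-0.01  0.02  0.02] op 0.0852 q6 -0.119
shift mm [-425.7 -322.8  -18.7]
turn z deg 56.34
```

```bash
python3 -m creep '[[1,-0.0355,-0.0269,-0.0016,0,0,0],[1,-0.0355,-0.0269,-0.0016,0,0,0],[1,-0.0355,-0.0269,-0.0016,0,0,0],[1,-0.0355,-0.0269,-0.0016,0,0,0],[1,-0.0355,-0.0269,-0.0016,0,0,0],[1,-0.0355,-0.0269,-0.0016,0,0,0],[1,-0.0355,-0.0269,-0.0016,0,0,0],[1,-0.0355,-0.0269,-0.0016,0,0,0],[1,-0.0355,-0.0269,-0.0016,0,0,0],[1,-0.0355,-0.0269,-0.0016,0,0,0],[1,-0.0355,-0.0269,-0.0016,0,0,0],[1,-0.0355,-0.0269,-0.0016,0,0,0],[1,0,0,0,0,0,8],[1,0,0,0,0,0,8],[1,0,0,0,0,0,8],[1,0,0,0,0,0,8],[1,0,0,0,0,0,8],[1,0,0,0,0,0,8],[1,0,0,0,0,0,8],[1,0,0,0,0,0,0]]'
python3 - <<'E'
from h import *
save('wrist','w1.png'); go((0.5,0.15,0.25),15)
np.savez('w1.npz',**calibration('wrist'))
E
```

```text
t: 3.2
tool_pos: [0.5003, 0.1499, 0.2506]
tool_rot: [1.905, 2.498, 0.0]
contact_force: [0.1, 0.1, 0.1]
opening: 0.0855
t 3.25 pos [0.5003 0.1499 0.2506] yaw_y 15.49 z [ 1.e-04 -0.e+00 -1.e+00] F [-0.03  0.12  0.31] T [-0.03 -0.01 -0.01] op 0.0852 q6 -0.122
shift mm [ 0.2 -0.3  0.6]
turn z deg 0.49
```

View pics/w1.png

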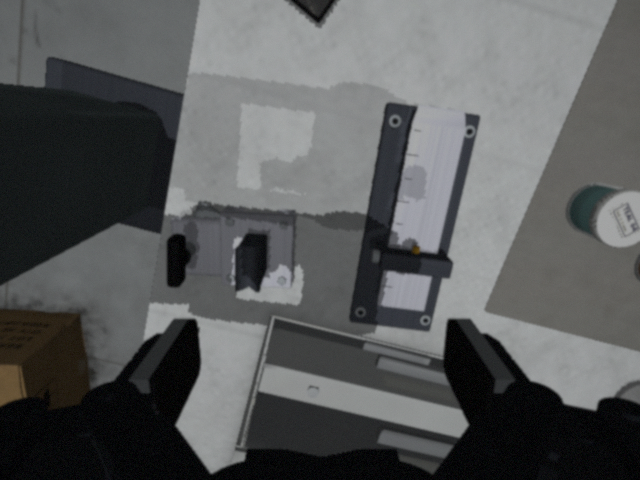

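```bash
python3 - <<'E'
from h import *
im=cv2.imread('pics/w1.png')[95:340,155:490]
im=cv2.resize(im,None,fx=2.35,fy=2.35,interpolation=cv2.INTER_CUBIC)
im=(255*(im/255.)**.6).astype(np.uint8)
cv2.imwrite('pics/w1c.png',im)
E
```

```text
(no output)
```

View pics/w1c.png

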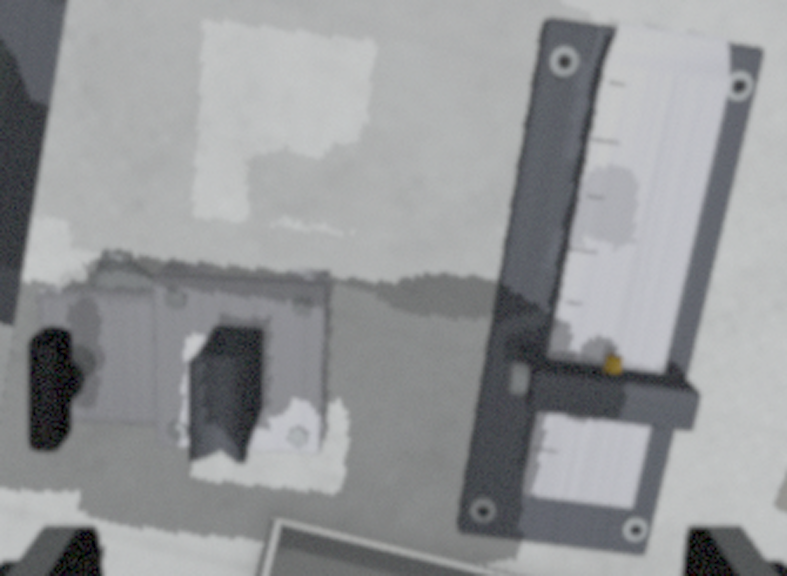

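```bash
cat > fit.py <<'E'
from h import *
from scipy.optimize import least_squares
def fit(c,uv,P,x0):
    uv=np.array(uv,float);P=np.array(P,float)/1000
    def W(s,P=P):
        a=s[2]; return P@np.array([[np.cos(a),np.sin(a),0],[-np.sin(a),np.cos(a),0],[0,0,1]])+[s[0],s[1],0]
    r=least_squares(lambda s:(proj(c,W(s))-uv).ravel(),x0,loss='soft_l1')
    print(r.x.round(4),'yaw deg',np.degrees(r.x[2]).round(2),'\n',(proj(c,W(r.x))-uv).round(1).tolist()); return r.x
E
python3 - <<'E'
from fit import *
c=dict(np.load('w1.npz'))
f=lambda L:[(155+x/2.35,95+y/2.35) for x,y in L]
s=fit(c,f([(545,20),(763,48),(615,27),(730,45),(527,497),(634,508)]),[(90,42,10),(90,-42,10),(90,19,33),(90,-19,33),(-90,22,36),(-90,-22,36)],[.58,.16,1.67])
k=fit(c,f([(328,272),(320,452),(157,288),(155,422),(30,327),(72,327),(30,450),(72,450)]),[(35,-33,28),(-35,-33,28),(35,33,28),(-35,33,28),(22,68,72),(22,56,72),(-22,68,72),(-22,56,72)],[.455,.095,1.7])
a=s[2]
for p in f([(540,384),(690,397)]):
    w=atz(c,p,.0585)[:2]-s[:2]; print('collar front in rail',(w@[np.cos(a),np.sin(a)]).round(4),(w@[-np.sin(a),np.cos(a)]).round(4))
E
```

```text
[0.5866 0.1626 1.7168] yaw deg 98.37 
 [[-0.8, -0.1], [1.4, 0.4], [1.3, -0.1], [-1.9, -1.8], [-0.4, 0.4], [0.3, 1.0]]
[0.4561 0.0931 1.7721] yaw deg 101.53 
 [[1.9, 3.5], [1.5, -0.8], [0.5, -8.3], [1.5, 7.6], [-2.0, 0.1], [-4.8, 1.1], [0.2, -1.2], [-3.1, -0.3]]
collar front in rail -0.0346 0.029
collar front in rail -0.0328 -0.0255
```

```bash
python3 - <<'E'
from fit import *
c=dict(np.load('w1.npz'))
f=lambda L:[(155+x/2.35,95+y/2.35) for x,y in L]
k=fit(c,f([(328,272),(320,452),(30,327),(72,327),(30,450),(72,450)]),[(35,-33,28),(-35,-33,28),(22,68,72),(22,56,72),(-22,68,72),(-22,56,72)],[.455,.095,1.7])
# predicted post outline in crop
a=k[2]
for z in (28,70,78):
  P=np.array([(18,10,z),(18,-10,z),(-18,-10,z),(-18,10,z)])/1000.
  w=P@np.array([[np.cos(a),np.sin(a),0],[-np.sin(a),np.cos(a),0],[0,0,1]])+[k[0],k[1],0]
  print(z,((proj(c,w)-[155,95])*2.35).round().tolist())
go((k[0],k[1],.14),np.degrees(a)-90)
E
```

```text
[0.4571 0.0934 1.7738] yaw deg 101.63 
 [[2.9, 3.3], [2.7, -0.9], [-0.8, 0.1], [-3.5, 1.1], [1.5, -1.2], [-1.8, -0.3]]
28 [[221.0, 316.0], [273.0, 319.0], [270.0, 407.0], [220.0, 403.0]]
70 [[201.0, 348.0], [259.0, 351.0], [256.0, 448.0], [200.0, 445.0]]
78 [[196.0, 355.0], [256.0, 358.0], [253.0, 457.0], [195.0, 454.0]]
t 3.25 pos [0.5003 0.1499 0.2506] yaw_y 15.49 z [ 1.e-04 -0.e+00 -1.e+00] F [-0.03  0.12  0.31] T [-0.03 -0.01 -0.01] op 0.0852 q6 -0.122
shift mm [-42.9 -56.7 110.6]
turn z deg 3.86
```

```bash
python3 -m creep '[[0.5,-0.0215,-0.0295,0.02,0,0,0],[0.5,-0.0215,-0.0295,0.03,0,0,0],[0.5,0,0,0.03,0,0,3.9],[0.5,0,0,0.03,0,0,0],[0.5,0,0,0,0,0,0]]'
python3 - <<'E'
from h import *
save('wrist','w2.png'); np.savez('w2.npz',**calibration('wrist')); go((.455,.0934,.036),11.6)
E
```

```text
t: 3.75
tool_pos: [0.4513, 0.0925, 0.1359]
tool_rot: [-1.982, -2.428, 0.009]
contact_force: [-0.1, -0.1, -0.8]
opening: 0.0427
t 3.8 pos [0.4532 0.0927 0.1387] yaw_y 11.54 z [-4.6e-03 -2.0e-04 -1.0e+00] F [ 0.36  0.11 -0.38] T [-0.01 -0.03  0.02] op 0.0428 q6 -0.161
shift mm [  0.2   2.4 102.7]
turn z deg -0.06
```

View pics/w2.png

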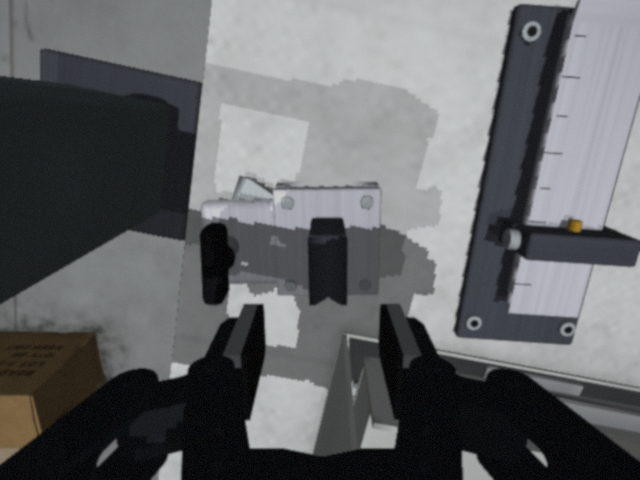

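```bash
python3 - <<'E'
from fit import *
c=dict(np.load('w2.npz'))
k=fit(c,[(275,185),(381,185),(379,295),(308,240),(346,240),(346,303),(310,303)],[(35,33,28),(35,-33,28),(-35,-33,28),(18,10,78),(18,-10,78),(-18,-10,78),(-18,10,78)],[.455,.093,1.77])
go((k[0],k[1],.036),np.degrees(k[2])-90)
r=fit(c,[(515,5),(456,336),(572,344),(507,313),(576,315)],[(90,42,10),(-107,42,10),(-107,-42,10),(-90,22,36),(-90,-22,36)],[.5866,.1626,1.7168])
E
```

```text
[0.457  0.0905 1.7801] yaw deg 101.99 
 [[-2.2, 3.7], [0.4, 2.8], [-1.2, -1.1], [0.1, -1.5], [1.6, -1.8], [1.0, 0.3], [-0.7, 0.5]]
t 3.8 pos [0.4532 0.0927 0.1387] yaw_y 11.54 z [-4.6e-03 -2.0e-04 -1.0e+00] F [ 0.36  0.11 -0.38] T [-0.01 -0.03  0.02] op 0.0428 q6 -0.161
shift mm [ -3.1   3.8 102.7]
turn z deg -0.45
[0.5883 0.1622 1.7011] yaw deg 97.46 
 [[0.2, 1.2], [1.7, -20.1], [2.5, -20.2], [-1.6, -0.2], [-2.7, 2.3]]
```

```bash
python3 -m creep '[[0.5,-0.002,0.003,0.03,0,0,0],[0.5,0,0,0.035,0,0,0],[0.5,0,0,0.025,0,0,0],[0.5,0,0,0.012,0,0,0],[0.5,0,0,0,0,0,0],[0.5,0,0,0,0,0,0]]'; python3 -c "
from h import *
go((.457,.0915,.036),11.8)"
```

```text
t: 4.4
tool_pos: [0.4597, 0.0917, 0.0404]
tool_rot: [1.987, 2.431, 0.003]
contact_force: [-0.5, -0.6, 1.5]
opening: 0.0427
t 4.4 pos [0.4597 0.0917 0.0404] yaw_y 11.47 z [ 2.9e-03  1.0e-04 -1.0e+00] F [-0.45 -0.55  1.55] T [-0.02 -0.08 -0.05] op 0.0427 q6 -0.162
shift mm [ 0.4 -2.7  4.4]
turn z deg -0.33
```

```bash
python3 -m creep '[[0.5,0,-0.0025,0.003,0,0,0],[0,0,0,0,0,0,0],[0,0,0,0,0,0,0],[0,0,0,0,0,0,0],[0,0,0,0,0,0,0],[0,0,0,0,0,0,0],[0,0,0,0,0,0,0]]' 60; python3 -c "
from h import *
go()"
```

```text
t: 5.1
tool_pos: [0.456, 0.0911, 0.0365]
tool_rot: [1.989, 2.432, 0.0]
contact_force: [-3.1, -0.2, 6.9]
opening: 0.0197
t 5.1 pos [0.456  0.0911 0.0365] yaw_y 11.44 z [ 3.e-04 -0.e+00 -1.e+00] F [-3.13 -0.24  6.91] T [-0.05  0.51 -0.02] op 0.0197 q6 -0.163
```

```bash
python3 -m creep '[[0,0,0,-0.02,0,0,0],[0,0,0,-0.04,0,0,0],[0,0,0,-0.04,0,0,0],[0,0,0,0,0,0,0],[0,0,0,0,0,0,0]]' 
python3 - <<'E'
from h import *
c=calibration('side')
for uv in [(84,252),(176,276),(117,352),(22,318)]: print(atz(c,(230+uv[0]/2.9,220+uv[1]/2.9),.024).round(3))
o=ctrl.get_obs(); a=np.radians(98.2); e=np.array([np.cos(a),np.sin(a)])
for d in (.15,.135): print(np.array([.5868,.1625])+e*d, 'ear', np.array([.5868,.1625])+e*d+.079*np.array([-e[1],e[0]]))
p=np.array([.5868,.1625])+e*.15
go((p[0],p[1],.15),8.2)
E
```

```text
t: 5.6
tool_pos: [0.4557, 0.091, 0.1354]
tool_rot: [1.989, 2.431, 0.001]
contact_force: [-0.8, 1.1, -4.8]
opening: 0.0191
[0.472 0.336 0.024]
[0.455 0.29  0.024]
[0.399 0.311 0.024]
[0.421 0.358 0.024]
[0.56540566 0.31096643] ear [0.48721334 0.29969875]
[0.56754509 0.29611979] ear [0.48935277 0.28485211]
t 5.6 pos [0.4557 0.091  0.1354] yaw_y 11.43 z [ 9.e-04  1.e-04 -1.e+00] F [-0.82  1.07 -4.78] T [ 0.02  0.03 -0.  ] op 0.0191 q6 -0.163
shift mm [193.8 151.2 -14.5]
turn z deg 3.23
```

```bash
python3 -m creep '[[0,0.039,0.03,-0.003,0,0,0],[0,0.039,0.03,-0.003,0,0,0],[0,0.039,0.03,-0.003,0,0,0],[0,0.039,0.03,-0.003,0,0,0],[0,0.038,0.031,-0.002,0,0,0],[0,0,0,0,0,0,3.2],[0,0,0,0,0,0,0],[0,0,0,0,0,0,0],[0,0,0,0,0,0,0]]' 
python3 - <<'E'
from h import *
save('wrist','w3.png'); np.savez('w3.npz',**calibration('wrist')); save('side','s3.png'); go((.5654,.311,.15),8.2)
E
```

```text
t: 6.5
tool_pos: [0.5642, 0.3099, 0.1479]
tool_rot: [-2.056, -2.374, 0.004]
contact_force: [0.1, -0.1, -4.6]
opening: 0.0189
t 6.6 pos [0.5647 0.3102 0.1491] yaw_y 8.2 z [-6.e-04 -3.e-04 -1.e+00] F [-0.7  -0.32 -4.13] T [ 0.03 -0.01 -0.04] op 0.0194 q6 0.244
shift mm [ 0.7  0.8 -0.9]
turn z deg -0.0
```

View pics/w3.png

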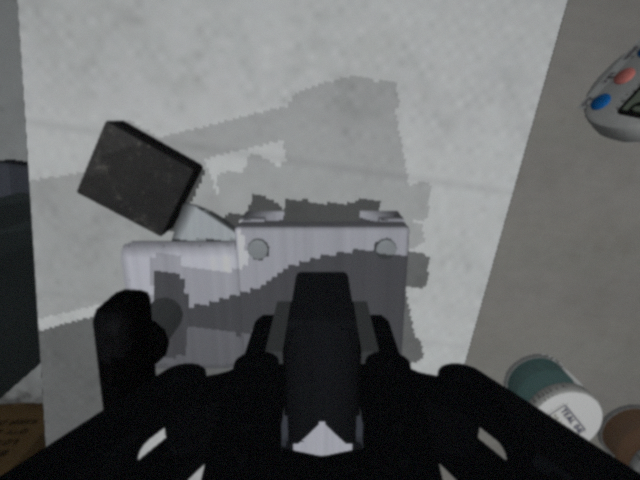

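```bash
cat > edge.py <<'E'
from fit import *
def edge(im,c,s,y,z,xs,rng=7):
    """for points on rail line (y,z) find strongest gradient along lateral; return lateral y(mm) at height z vs x"""
    a=s[2]; M=np.array([[np.cos(a),np.sin(a)],[-np.sin(a),np.cos(a)]])
    offs=np.arange(-rng,rng+.01,.2); out=[]
    for x in xs:
        w=np.c_[np.c_[np.full_like(offs,x),y+offs]/1000@M+s[:2],np.full_like(offs,z/1000)]
        uv=proj(c,w).astype(np.float32)
        v=cv2.remap(im,uv[:,0][None],uv[:,1][None],cv2.INTER_LINEAR)[0]
        g=np.abs(np.gradient(cv2.GaussianBlur(v[None],(0,0),3)[0])); i=g[5:-5].argmax()+5
        out.append(y+offs[i])
    out=np.array(out); xs=np.array(xs); k=np.abs(out-np.median(out))<2
    p=np.polyfit(xs[k],out[k],1); print('y',y,'z',z,'med dev',round(np.median(out)-y,2),'n',k.sum(),'at x=90/0/-20: dev',(np.polyval(p,[90,0,-20])-y).round(2),'slope deg',np.degrees(p[0]).round(2))
E
python3 - <<'E'
from edge import *
s=np.array([.5866,.1626,1.7168])
for w in ('w1','w2'):
    im=cv2.GaussianBlur(cv2.imread(f'pics/{w}.png',0),(0,0),1).astype(np.float32); c=dict(np.load(w+'.npz')); print(w)
    xs=np.arange(-15,70,4.) if w=='w1' else np.arange(-15,60,4.)
    for y,z in [(-22,36),(-42,10),(22,36),(22,30),(42,10),(42,0)]:
        if w=='w2' and y<0: xs2=np.arange(-15,20,3.)
        else: xs2=xs
        edge(im,c,s,y,z,xs2)
E
```

```text
w1
y -22 z 36 med dev 0.2 n 22 at x=90/0/-20: dev [-0.56  0.55  0.8 ] slope deg -0.71
y -42 z 10 med dev 1.6 n 22 at x=90/0/-20: dev [0.85 1.9  2.13] slope deg -0.67
y 22 z 36 med dev 1.1 n 22 at x=90/0/-20: dev [0.5 1.4 1.6] slope deg -0.57
y 22 z 30 med dev 0.0 n 22 at x=90/0/-20: dev [-0.72  0.22  0.43] slope deg -0.6
y 42 z 10 med dev 1.4 n 22 at x=90/0/-20: dev [0.82 1.7  1.9 ] slope deg -0.56
y 42 z 0 med dev 0.0 n 22 at x=90/0/-20: dev [-0.6   0.32  0.53] slope deg -0.59
w2
y -22 z 36 med dev -5.4 n 11 at x=90/0/-20: dev [-6.24 -5.31 -5.11] slope deg -0.59
y -42 z 10 med dev -3.6 n 12 at x=90/0/-20: dev [-4.55 -3.57 -3.35] slope deg -0.63
y 22 z 36 med dev -2.6 n 19 at x=90/0/-20: dev [-3.78 -2.39 -2.08] slope deg -0.88
y 22 z 30 med dev -5.4 n 19 at x=90/0/-20: dev [-5.93 -5.42 -5.3 ] slope deg -0.33
y 42 z 10 med dev -0.4 n 19 at x=90/0/-20: dev [-1.33  0.03  0.33] slope deg -0.86
y 42 z 0 med dev -4.2 n 19 at x=90/0/-20: dev [-5.18 -3.76 -3.45] slope deg -0.9
```

```bash
python3 -c "
from h import *
go((.5672,.3012,.0559),7.75)"
```

```text
t 6.6 pos [0.5647 0.3102 0.1491] yaw_y 8.2 z [-6.e-04 -3.e-04 -1.e+00] F [-0.7  -0.32 -4.13] T [ 0.03 -0.01 -0.04] op 0.0194 q6 0.244
shift mm [-9.2  1.2 93.2]
turn z deg 0.45
```

```bash
python3 -m creep '[[0,-0.0092,0.0012,0.02,0,0,0.45],[0,0,0,0.03,0,0,0],[0,0,0,0.03,0,0,0],[0,0,0,0.013,0,0,0],[0,0,0,0,0,0,0],[0,0,0,0,0,0,0],[0,0,0,0,0,0,0]]' 
python3 - <<'E'
from h import *
save('side','s4.png'); save('scene','c4.png')
go((.5672,.3012,.0559),7.75)
a=cv2.imread('pics/s4.png')[200:340,250:450]; b=cv2.imread('pics/c4.png')[220:330,240:360]
a=cv2.resize(a,(800,560),interpolation=cv2.INTER_CUBIC)
cv2.imwrite('pics/s4c.png',a)
E
```

```text
t: 7.3
tool_pos: [0.5694, 0.3027, 0.0591]
tool_rot: [2.064, 2.366, 0.006]
contact_force: [-0.4, 0.8, -3.4]
opening: 0.0194
t 7.4 pos [0.5691 0.3027 0.0588] yaw_y 7.79 z [ 0.0034  0.0013 -1.    ] F [ 1.42 -0.16 -2.79] T [-0.02 -0.03  0.02] op 0.0191 q6 0.238
shift mm [-1.2 -2.1  2.9]
turn z deg 0.04
```

View pics/s4c.png

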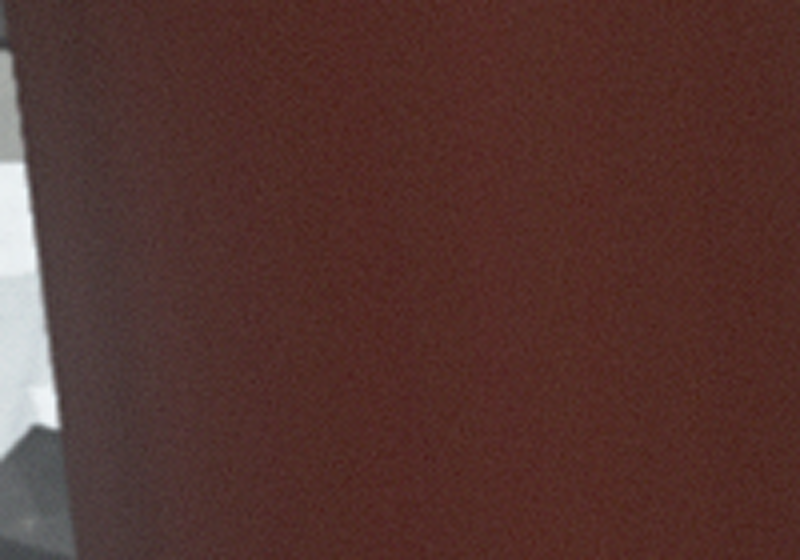

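```bash
python3 -m creep '[[0,0,0,0,0,0,0],[0,0,0,0,0,0,0],[0,0,0,0,0,0,0],[0,0,0,0,0,0,0],[0,0,0,0,0,0,0]]' 
python3 - <<'E'
from h import *
go((.5672,.3012,.0559),7.75)
E
```

```text
t: 7.9
tool_pos: [0.5677, 0.3021, 0.0564]
tool_rot: [-2.066, -2.367, 0.0]
contact_force: [0.2, -0.3, -3.9]
opening: 0.0193
t 7.9 pos [0.5677 0.3021 0.0564] yaw_y 7.78 z [-1.e-04 -0.e+00 -1.e+00] F [ 0.2  -0.25 -3.87] T [-0.05 -0.02  0.03] op 0.0193 q6 0.238
shift mm [-0.9 -0.6  0.5]
turn z deg 0.03
```

```bash
python3 -m creep '[[0,-0.003,-0.0006,0.0003,0,0,0],[0,-0.003,0,0,0,0,0],[0,-0.003,0,0,0,0,0],[0,-0.003,0,0,0,0,0],[0,-0.002,0,0,0,0,0],[0,-0.002,0,0,0,0,0],[0,-0.001,0,0,0,0,0],[0,-0.001,0,0,0,0,0],[0,-0.001,0,0,0,0,0],[0,0,0,0,0,0,0],[0,0,0,0,0,0,0]]' 
cat > st.py <<'E'
from h import *
import sys
c=np.array([.5861,.1625]);a=np.radians(97.75);e=np.array([np.cos(a),np.sin(a)]);n=np.array([-e[1],e[0]])
o=ctrl.get_obs();d=o['tool_pos'][:2]-c
f=o['contact_force']; print('t',round(o['t'],2),'rail x,y',(d@e*1000).round(1),(d@n*1000).round(1),'z',(o['tool_pos'][2]*1000).round(1),'F along,lat,z',(f[:2]@e).round(2),(f[:2]@n).round(2),f[2].round(2),'T',o['wrist_torque'].round(2),'op',o['opening'].round(4)); go(None,7.75)
E
python3 st.py
```

```text
t: 9.0
tool_pos: [0.5697, 0.2833, 0.0562]
tool_rot: [-2.066, -2.367, 0.0]
contact_force: [-0.4, -0.7, -5.4]
opening: 0.0193Traceback (most recent call last):
  File "st.py", line 5, in <module>
    f=o['contact_force']; print('t',round(o['t'],2),'rail x,y',(d@e*1000).round(1),(d@n*1000).round(1),'z',(o['tool_pos'][2]*1000).round(1),'F along,lat,z',(f[:2]@e).round(2),(f[:2]@n).round(2),f[2].round(2),'T',o['wrist_torque'].round(2),'op',o['opening'].round(4)); go(None,7.75)
                                                                                                                                                                                                                                                    ^^^^^^^^^^^^^^^^^^
AttributeError: 'float' object has no attribute 'round'
```

```bash
sed -i "s/o\['opening'\].round(4)/round(o['opening'],4)/" st.py; python3 st.py; python3 -m creep '[[0,-0.001,0,0,0,0,0],[0,-0.001,0,0,0,0,0],[0,-0.001,0,0,0,0,0],[0,-0.001,0,0,0,0,0],[0,-0.001,0,0,0,0,0],[0,-0.001,0,0,0,0,0],[0,0,0,0,0,0,0]]' ; python3 st.py
```

```text
t 9.0 rail x,y 121.9 -0.0 z 56.2 F along,lat,z -0.64 0.48 -5.43 T [-0.02 -0.03  0.03] op 0.0193
t 9.0 pos [0.5697 0.2833 0.0562] yaw_y 7.78 z [-0.  0. -1.] F [-0.39 -0.7  -5.43] T [-0.02 -0.03  0.03] op 0.0193 q6 0.209
turn z deg 0.03
t: 9.7
tool_pos: [0.5705, 0.2772, 0.0562]
tool_rot: [2.066, 2.367, -0.0]
contact_force: [-0.4, -0.4, -5.4]
opening: 0.0195
t 9.7 rail x,y 115.7 -0.0 z 56.2 F along,lat,z -0.35 0.44 -5.38 T [ 0.01 -0.05  0.02] op 0.0195
t 9.7 pos [0.5705 0.2772 0.0562] yaw_y 7.77 z [-0. -0. -1.] F [-0.39 -0.4  -5.38] T [ 0.01 -0.05  0.02] op 0.0195 q6 0.199
turn z deg 0.02
```

```bash
python3 -m creep '[[0,-0.001,0,0,0,0,0],[0,-0.001,0,0,0,0,0],[0,-0.001,0,0,0,0,0],[0,-0.001,0,0,0,0,0],[0,-0.001,0,0,0,0,0],[0,-0.001,0,0,0,0,0],[0,-0.001,0,0,0,0,0],[0,-0.001,0,0,0,0,0],[0,0,0,0,0,0,0]]' ; python3 st.py
```

```text
t: 10.6
tool_pos: [0.5716, 0.2692, 0.0562]
tool_rot: [2.066, 2.367, -0.0]
contact_force: [0.1, -0.1, -4.7]
opening: 0.0197
t 10.6 rail x,y 107.7 -0.0 z 56.2 F along,lat,z -0.16 -0.08 -4.66 T [-0.01 -0.03  0.05] op 0.0197
t 10.6 pos [0.5716 0.2692 0.0562] yaw_y 7.78 z [ 0. -0. -1.] F [ 0.1  -0.14 -4.66] T [-0.01 -0.03  0.05] op 0.0197 q6 0.187
turn z deg 0.03
```

```bash
python3 -m creep '[[0,-0.002,0,0,0,0,0],[0,-0.002,0,0,0,0,0],[0,-0.002,0,0,0,0,0],[0,-0.002,0,0,0,0,0],[0,-0.002,0,0,0,0,0],[0,-0.002,0,0,0,0,0],[0,-0.002,0,0,0,0,0],[0,-0.002,0,0,0,0,0],[0,-0.002,0,0,0,0,0],[0,-0.002,0,0,0,0,0],[0,0,0,0,0,0,0]]' ; python3 st.py
```

```text
t: 11.7
tool_pos: [0.5743, 0.2493, 0.0562]
tool_rot: [2.066, 2.367, -0.0]
contact_force: [-0.0, -1.0, -4.9]
opening: 0.0193
t 11.7 rail x,y 87.6 -0.0 z 56.2 F along,lat,z -0.96 0.15 -4.9 T [ 0.03 -0.08 -0.  ] op 0.0193
t 11.7 pos [0.5743 0.2493 0.0562] yaw_y 7.77 z [-1.e-04 -1.e-04 -1.e+00] F [-0.02 -0.97 -4.9 ] T [ 0.03 -0.08 -0.  ] op 0.0193 q6 0.155
turn z deg 0.02
```

```bash
python3 -m creep '[[0,-0.003,0,0,0,0,0],[0,-0.003,0,0,0,0,0],[0,-0.003,0,0,0,0,0],[0,-0.003,0,0,0,0,0],[0,-0.003,0,0,0,0,0],[0,-0.003,0,0,0,0,0],[0,-0.003,0,0,0,0,0],[0,-0.003,0,0,0,0,0],[0,-0.003,0,0,0,0,0],[0,-0.003,0,0,0,0,0],[0,-0.003,0,0,0,0,0],[0,-0.003,0,0,0,0,0],[0,-0.003,0,0,0,0,0],[0,-0.003,0,0,0,0,0],[0,-0.003,0,0,0,0,0],[0,-0.003,0,0,0,0,0],[0,-0.003,0,0,0,0,0],[0,-0.003,0,0,0,0,0],[0,-0.003,0,0,0,0,0],[0,0,0,0,0,0,0]]' ; python3 st.py
```

```text
t: 13.7
tool_pos: [0.5821, 0.1927, 0.0562]
tool_rot: [2.066, 2.367, -0.0]
contact_force: [-0.1, 0.4, -4.1]
opening: 0.0196
t 13.7 rail x,y 30.4 -0.1 z 56.2 F along,lat,z 0.39 0.07 -4.14 T [ 0.03 -0.01 -0.  ] op 0.0196
t 13.7 pos [0.5821 0.1927 0.0562] yaw_y 7.76 z [-0.e+00 -1.e-04 -1.e+00] F [-0.12  0.38 -4.14] T [ 0.03 -0.01 -0.  ] op 0.0196 q6 0.063
turn z deg 0.01
```

```bash
python3 -m creep '[[0,-0.002,0,0,0,0,0],[0,-0.002,0,0,0,0,0],[0,-0.002,0,0,0,0,0],[0,-0.002,0,0,0,0,0],[0,-0.002,0,0,0,0,0],[0,-0.002,0,0,0,0,0],[0,-0.002,0,0,0,0,0],[0,-0.001,0,0,0,0,0],[0,-0.001,0,0,0,0,0],[0,-0.001,0,0,0,0,0],[0,-0.001,0,0,0,0,0],[0,0,0,0,0,0,0]]' ; python3 st.py;  python3 -m creep '[[0,-0.001,0,0,0,0,0],[0,-0.001,0,0,0,0,0],[0,-0.001,0,0,0,0,0],[0,-0.001,0,0,0,0,0],[0,0,0,0,0,0,0]]' ; python3 st.py
```

```text
t: 14.9
tool_pos: [0.5845, 0.1751, 0.0562]
tool_rot: [2.066, 2.367, -0.0]
contact_force: [-1.0, 0.2, -4.8]
opening: 0.019
t 14.9 rail x,y 12.7 -0.1 z 56.2 F along,lat,z 0.33 1.0 -4.76 T [ 0.02 -0.03  0.04] op 0.019
t 14.9 pos [0.5845 0.1751 0.0562] yaw_y 7.78 z [ 0. -0. -1.] F [-1.03  0.19 -4.76] T [ 0.02 -0.03  0.04] op 0.019 q6 0.034
turn z deg 0.03
t: 15.4
tool_pos: [0.585, 0.1712, 0.0562]
tool_rot: [-2.066, -2.367, -0.0]
contact_force: [-0.7, 0.3, -3.7]
opening: 0.0192
t 15.4 rail x,y 8.8 -0.1 z 56.2 F along,lat,z 0.43 0.62 -3.73 T [ 0.04  0.   -0.  ] op 0.0192
t 15.4 pos [0.585  0.1712 0.0562] yaw_y 7.77 z [ 0.e+00  1.e-04 -1.e+00] F [-0.67  0.34 -3.73] T [ 0.04  0.   -0.  ] op 0.0192 q6 0.027
turn z deg 0.02
```

```bash
for i in 1; do python3 -m creep '[[0,-0.001,0,0,0,0,0],[0,-0.001,0,0,0,0,0],[0,-0.001,0,0,0,0,0],[0,-0.0005,0,0,0,0,0],[0,-0.0005,0,0,0,0,0],[0,0,0,0,0,0,0]]' ; python3 st.py; done;  python3 -m creep '[[0,-0.0005,0,0,0,0,0],[0,-0.0005,0,0,0,0,0],[0,-0.0005,0,0,0,0,0],[0,0,0,0,0,0,0]]' ; python3 st.py
```

```text
t: 16.0
tool_pos: [0.5855, 0.1676, 0.0562]
tool_rot: [-2.065, -2.367, -0.001]
contact_force: [-0.5, 2.2, -3.4]
opening: 0.0193
t 16.0 rail x,y 5.1 -0.1 z 56.2 F along,lat,z 2.28 0.19 -3.42 T [ 0.29  0.03 -0.09] op 0.0193
t 16.0 pos [0.5855 0.1676 0.0562] yaw_y 7.77 z [-1.e-04  6.e-04 -1.e+00] F [-0.49  2.24 -3.42] T [ 0.29  0.03 -0.09] op 0.0193 q6 0.02
turn z deg 0.02
t: 16.4
tool_pos: [0.5856, 0.1674, 0.0564]
tool_rot: [-2.065, -2.365, -0.004]
contact_force: [-1.0, 6.8, -3.2]
opening: 0.0192
t 16.4 rail x,y 4.9 -0.2 z 56.4 F along,lat,z 6.83 0.03 -3.21 T [ 1.24  0.14 -0.23] op 0.0192
t 16.4 pos [0.5856 0.1674 0.0564] yaw_y 7.75 z [-1.0e-04  3.2e-03 -1.0e+00] F [-0.95  6.76 -3.21] T [ 1.24  0.14 -0.23] op 0.0192 q6 0.018
turn z deg 0.0
```

```bash
python3 -m creep '[[0,0.0005,0,0.0005,0,0,0],[0,0,0,0.0005,0,0,0],[0,0,0,0.0005,0,0,0],[0,0,0,0,0,0,0],[0,0,0,0,0,0,0]]' ; python3 st.py
```

```text
t: 16.9
tool_pos: [0.5858, 0.1675, 0.0554]
tool_rot: [-2.065, -2.366, -0.003]
contact_force: [-1.2, 5.9, -2.1]
opening: 0.0193
t 16.9 rail x,y 5.0 -0.4 z 55.4 F along,lat,z 6.03 0.34 -2.07 T [ 0.9   0.28 -0.18] op 0.0193
t 16.9 pos [0.5858 0.1675 0.0554] yaw_y 7.77 z [ 4.0e-04  2.2e-03 -1.0e+00] F [-1.15  5.93 -2.07] T [ 0.9   0.28 -0.18] op 0.0193 q6 0.019
turn z deg 0.02
```

```bash
python3 - <<'E'
from h import *
for n in ('side','scene'):
    save(n,n+'5.png')
    print(n,[(np.round(d['extent']).tolist(),round(d['conf'],2)) for d in models.search_frame(n,'stop_pin')[:2]])
E
```

```text
side []
scene []
```

```bash
python3 -m creep '[[0,0,0,0.0005,0,0,0],[0,0,0,0,0,0,0],[0,0,0,0,0,0,0]]' ; python3 st.py;  python3 -m creep '[[0.5,0,0,0,0,0,0],[0.5,0,0,0,0,0,0],[0.5,0,0,0,0,0,0],[0.5,0,0,0,0,0,0]]' ; python3 st.py
```

```text
t: 17.4
tool_pos: [0.5859, 0.1675, 0.0551]
tool_rot: [-2.065, -2.366, -0.003]
contact_force: [-2.6, 5.2, -1.0]
opening: 0.0192
t 17.4 rail x,y 5.0 -0.5 z 55.1 F along,lat,z 5.46 1.83 -0.98 T [ 0.91  0.33 -0.18] op 0.0192
t 17.4 pos [0.5859 0.1675 0.0551] yaw_y 7.77 z [ 5.0e-04  2.3e-03 -1.0e+00] F [-2.55  5.16 -0.98] T [ 0.91  0.33 -0.18] op 0.0192 q6 0.019
turn z deg 0.02
t: 17.8
tool_pos: [0.5861, 0.166, 0.0546]
tool_rot: [2.065, 2.366, 0.001]
contact_force: [0.2, 0.0, -0.3]
opening: 0.0427
t 17.8 rail x,y 3.5 -0.5 z 54.6 F along,lat,z 0.02 -0.22 -0.33 T [-0.02 -0.03 -0.02] op 0.0427
t 17.8 pos [0.5861 0.166  0.0546] yaw_y 7.77 z [ 9.e-04 -3.e-04 -1.e+00] F [ 0.21  0.05 -0.33] T [-0.02 -0.03 -0.02] op 0.0427 q6 0.019
turn z deg 0.02
```

```bash
python3 -m creep '[[0.5,0,0,-0.02,0,0,0],[0.5,0,0,-0.04,0,0,0],[0.5,0,0,-0.04,0,0,0],[0.5,0,-0.03,0,0,0,0],[0.5,0,-0.032,0,0,0,0],[0.5,0,0,0,0,0,0],[0.5,0,0,0,0,0,0],[0.5,0,0,0,0,0,0],[0.5,0,0,0,0,0,0]]' ; python3 - <<'E'
from h import *
save('wrist','w6.png'); np.savez('w6.npz',**calibration('wrist')); go()
E
python3 st.py
```

```text
t: 18.7
tool_pos: [0.5252, 0.1579, 0.1545]
tool_rot: [2.065, 2.367, 0.001]
contact_force: [-0.1, 0.1, -0.1]
opening: 0.0427
t 18.75 pos [0.5251 0.158  0.1543] yaw_y 7.77 z [ 3.e-04 -0.e+00 -1.e+00] F [0.02 0.78 0.5 ] T [ 0.01 -0.02  0.01] op 0.0425 q6 0.021
t 18.75 rail x,y 3.7 61.0 z 154.3 F along,lat,z 0.77 -0.12 0.5 T [ 0.01 -0.02  0.01] op 0.0425
t 18.75 pos [0.5251 0.158  0.1543] yaw_y 7.77 z [ 3.e-04 -0.e+00 -1.e+00] F [0.02 0.78 0.5 ] T [ 0.01 -0.02  0.01] op 0.0425 q6 0.021
turn z deg 0.02
```

View pics/w6.png

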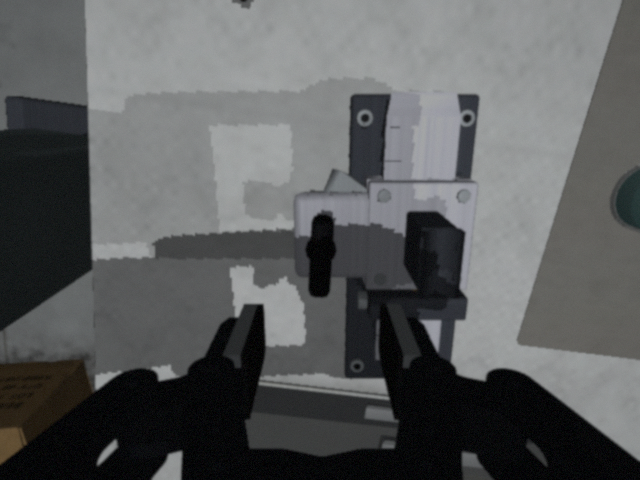

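```bash
python3 - <<'E'
from h import *
c=dict(np.load('w6.npz')); 
P=[atz(c,uv,.0905) for uv in [(323,214),(319,296)]]; m=(P[0]+P[1])/2; print(P,m, np.linalg.norm(P[0]-P[1]))
go((m[0],m[1],.066)); e=P[0]-P[1]; print(np.degrees(np.arctan2(e[1],e[0])))
cf=[atz(c,uv,.0465) for uv in [(368,181),(477,183)]]; cc=np.array([.5861,.1625]);a=np.radians(97.75);e=np.array([np.cos(a),np.sin(a)]);n=np.array([-e[1],e[0]])
print([((p[:2]-cc)@e,(p[:2]-cc)@n) for p in cf+[m]])
print([((p[:2]-cc)@e) for p in [atz(c,uv,.0585) for uv in [(370,292),(465,297),(370,314),(465,317)]]])
E
```

```text
[array([0.5225822, 0.1847286, 0.0905   ]), array([0.52654944, 0.1398004 , 0.0905    ])] [0.52456582 0.1622645  0.0905    ] 0.04510302185923777
t 18.75 pos [0.5251 0.158  0.1543] yaw_y 7.77 z [ 3.e-04 -0.e+00 -1.e+00] F [0.02 0.78 0.5 ] T [ 0.01 -0.02  0.01] op 0.0425 q6 0.021
shift mm [ 4.4  0.  88.3]
95.04623082911193
[(np.float64(0.04051001678286007), np.float64(0.032943148118089856)), (np.float64(0.0392525400201922), np.float64(-0.03224554629353827)), (np.float64(0.008064590277251165), np.float64(0.06100387986782491))]
[np.float64(-0.026236804318048867), np.float64(-0.02959001456955343), np.float64(-0.04123971109468162), np.float64(-0.04330013329174285)]
```

```bash
python3 -m creep '[[0.4,0.0025,0,0.02,0,0,2.7],[0.4,0,0,0.03,0,0,0],[0.4,0,0,0.025,0,0,0],[0.4,0,0,0.013,0,0,0],[0.4,0,0,0,0,0,0],[0.4,0,0,0,0,0,0],[0.4,0,0,0,0,0,0],[0.4,0,0,0,0,0,0],[0.4,0,0,0,0,0,0]]' ; python3 st.py; python3 -m creep '[[0,0,0,0,0,0,0],[0,0,0,0,0,0,0],[0,0,0,0,0,0,0],[0,0,0,0,0,0,0],[0,0,0,0,0,0,0],[0,0,0,0,0,0,0]]' 60;python3 st.py
```

```text
t: 19.65
tool_pos: [0.5247, 0.1605, 0.0674]
tool_rot: [2.12, 2.317, 0.003]
contact_force: [-0.1, -0.2, -0.9]
opening: 0.034
t 19.65 rail x,y 6.3 61.1 z 67.4 F along,lat,z -0.17 0.11 -0.87 T [-0.02  0.01 -0.  ] op 0.034
t 19.65 pos [0.5247 0.1605 0.0674] yaw_y 5.08 z [ 2.e-03  3.e-04 -1.e+00] F [-0.09 -0.19 -0.87] T [-0.02  0.01 -0.  ] op 0.034 q6 0.073
turn z deg -2.67
t: 20.25
tool_pos: [0.5242, 0.1605, 0.0667]
tool_rot: [2.12, 2.317, 0.001]
contact_force: [-1.3, -0.1, 4.7]
opening: 0.0104
t 20.25 rail x,y 6.3 61.6 z 66.7 F along,lat,z 0.08 1.25 4.66 T [-0.07  0.07  0.04] op 0.0104
t 20.25 pos [0.5242 0.1605 0.0667] yaw_y 5.08 z [ 6.e-04  1.e-04 -1.e+00] F [-1.25 -0.09  4.66] T [-0.07  0.07  0.04] op 0.0104 q6 0.073
turn z deg -2.67
```

```bash
python3 -m creep '[[0,0,0,0,0,0,0],[0,0,0,0,0,0,5],[0,0,0,0,0,0,5],[0,0,0,0,0,0,5],[0,0,0,0,0,0,5],[0,0,0,0,0,0,5],[0,0,0,0,0,0,5],[0,0,0,0,0,0,5],[0,0,0,0,0,0,5],[0,0,0,0,0,0,0],[0,0,0,0,0,0,0]]' 110;python3 st.py
```

```text
t: 21.35
tool_pos: [0.5234, 0.1613, 0.0667]
tool_rot: [-2.784, -1.452, 0.001]
contact_force: [-5.0, 1.5, 6.9]
opening: 0.01
t 21.35 rail x,y 7.3 62.3 z 66.7 F along,lat,z 2.14 4.77 6.9 T [ 0.41  0.6  -0.01] op 0.01
t 21.35 pos [0.5234 0.1613 0.0667] yaw_y -34.91 z [-0.0016  0.0017 -1.    ] F [-5.01  1.47  6.9 ] T [ 0.41  0.6  -0.01] op 0.01 q6 0.771
turn z deg -42.66
```

```bash
python3 -m creep '[[0,0,0,0,0,0,4],[0,0,0,0,0,0,4],[0,0,0,0,0,0,4],[0,0,0,0,0,0,4],[0,0,0,0,0,0,4],[0,0,0,0,0,0,4],[0,0,0,0,0,0,4],[0,0,0,0,0,0,3],[0,0,0,0,0,0,0],[0,0,0,0,0,0,0]]' ;python3 st.py
```

```text
t: 22.35
tool_pos: [0.523, 0.1604, 0.0668]
tool_rot: [3.072, 0.656, -0.005]
contact_force: [-6.0, -1.6, 10.1]
opening: 0.0097
t 22.35 rail x,y 6.4 62.8 z 66.8 F along,lat,z -0.77 6.2 10.1 T [-0.22  1.01 -0.09] op 0.0097
t 22.35 pos [0.523  0.1604 0.0668] yaw_y -65.91 z [-2.9e-03 -7.0e-04 -1.0e+00] F [-6.04 -1.59 10.1 ] T [-0.22  1.01 -0.09] op 0.0097 q6 1.312
turn z deg -73.66
```

```bash
python3 -m creep '[[0,0,0,0,0,0,3],[0,0,0,0,0,0,2],[0,0,0,0,0,0,0],[0,0,0,0,0,0,0],[0,0,0,0,0,0,0]]' ;python3 st.py
```

```text
t: 22.85
tool_pos: [0.523, 0.1612, 0.0668]
tool_rot: [-3.096, -0.524, 0.003]
contact_force: [-5.4, 1.7, 9.0]
opening: 0.0097
t 22.85 rail x,y 7.2 62.7 z 66.8 F along,lat,z 2.4 5.11 9.04 T [0.34 0.9  0.68] op 0.0097
t 22.85 pos [0.523  0.1612 0.0668] yaw_y -70.78 z [-2.4e-03  9.0e-04 -1.0e+00] F [-5.39  1.69  9.04] T [0.34 0.9  0.68] op 0.0097 q6 1.397
turn z deg -78.53
```

```bash
python3 -m creep '[[0.4,0,0,0,0,0,0],[0.4,0,0,0,0,0,0],[0.4,0,0,0,0,0,0],[0.4,0,0,0,0,0,0],[0.4,0,0,-0.015,0,0,0],[0.4,0,0,-0.035,0,0,0],[0.4,0,0,-0.04,0,0,0],[0.4,0,0,-0.03,0,0,0],[0.4,0,0,0,0,0,-8],[0.4,0,0,0,0,0,-8],[0.4,0,0,0,0,0,-8],[0.4,0,0,0,0,0,-8],[0.4,0,0,0,0,0,-8],[0.4,0,0,0,0,0,-8],[0.4,0,0,0,0,0,-8],[0.4,0,0,0,0,0,-8],[0.4,0,0,0,0,0,-8],[0.4,0,0,0,0,0,-6]]'; python3 -m creep '[[0.4,0,0,0,0,0,0],[0.4,0,0,0,0,0,0],[0.4,0,0,0,0,0,0]]'; python3 - <<'E'
from h import *
save('wrist','w7.png'); np.savez('w7.npz',**calibration('wrist')); go()
E
python3 st.py
```

```text
t: 24.65
tool_pos: [0.5242, 0.1604, 0.1875]
tool_rot: [2.074, 2.359, 0.002]
contact_force: [0.5, -0.3, 0.0]
opening: 0.0342
t: 24.95
tool_pos: [0.524, 0.1604, 0.1867]
tool_rot: [2.082, 2.353, 0.001]
contact_force: [0.1, 0.7, 0.1]
opening: 0.0343
t 25.0 pos [0.524  0.1604 0.1865] yaw_y 7.02 z [ 4.e-04  1.e-04 -1.e+00] F [-0.52  0.07 -0.75] T [-0.06 -0.06 -0.  ] op 0.0341 q6 0.039
t 25.0 rail x,y 6.3 61.8 z 186.5 F along,lat,z 0.14 0.5 -0.75 T [-0.06 -0.06 -0.  ] op 0.0341
t 25.0 pos [0.524  0.1604 0.1865] yaw_y 7.02 z [ 4.e-04  1.e-04 -1.e+00] F [-0.52  0.07 -0.75] T [-0.06 -0.06 -0.  ] op 0.0341 q6 0.039
turn z deg -0.73
```

View pics/w7.png

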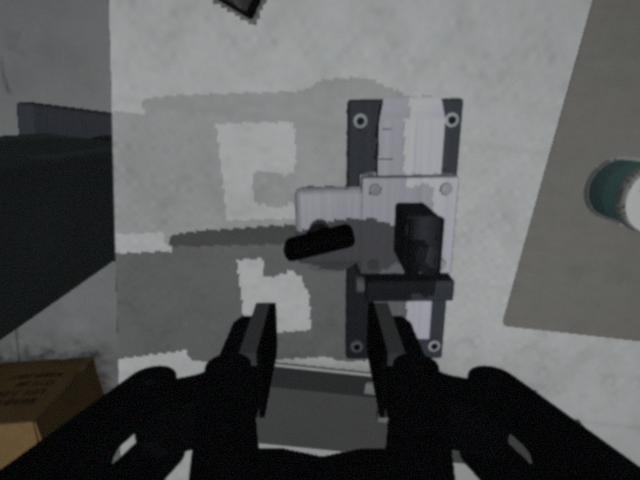

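```bash
python3 - <<'E'
from h import *
im=cv2.imread('pics/w7.png',0); c=dict(np.load('w7.npz'))
m=(im<28).astype(np.uint8); m[:210]=0;m[275:]=0;m[:,:280]=0;m[:,360:]=0
n,l,s,_=cv2.connectedComponentsWithStats(m); i=1+s[1:,4].argmax(); v,u=np.nonzero(l==i)
W=np.array([atz(c,(a,b),.0905)[:2] for a,b in zip(u,v)]); W-=W.mean(0); w=np.linalg.svd(W,full_matrices=False)[2][0]
t=np.degrees(np.arctan2(w[1],w[0]))%180; print(s[i],'bar yaw',t,'knob deg',(97.75-t)%180,'rad',np.radians((97.75-t)%180))
cc=np.array([.5861,.1625]);a=np.radians(97.75);e=np.array([np.cos(a),np.sin(a)]);n=np.array([-e[1],e[0]])
for uv,z in [((361,176),.0465),((458,178),.0465),((357,274),.0585),((452,277),.0585)]:
    p=atz(c,uv,z)[:2]-cc; print((p@e).round(4),(p@n).round(4))
E
```

```text
[ 285  224   69   36 1630] bar yaw 22.188890905655835 knob deg 75.56110909434416 rad 1.3187901401549362
0.0412 0.0345
0.039 -0.0307
-0.0246 0.0375
-0.0277 -0.0284
```

```bash
python3 - <<'E'
import cv2,numpy as np
im=cv2.imread('pics/w7.png')[225:310,340:470]; im=cv2.resize(im,None,fx=6,fy=6,interpolation=cv2.INTER_CUBIC)
cv2.imwrite('pics/w7c.png',(255*(im/255.)**.5).astype(np.uint8))
E
```

```text
(no output)
```

View pics/w7c.png

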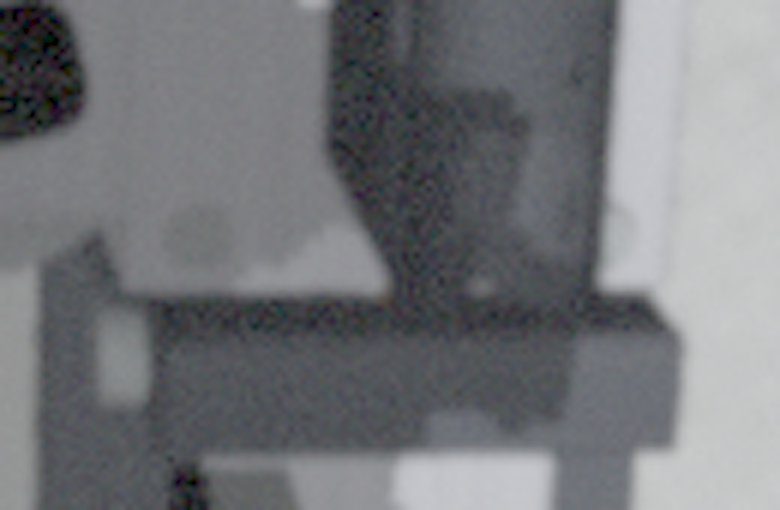

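```bash
python3 -c "
from h import *
go(); print(finish_job())"
```

```text
t 25.0 pos [0.524  0.1604 0.1865] yaw_y 7.02 z [ 4.e-04  1.e-04 -1.e+00] F [-0.52  0.07 -0.75] T [-0.06 -0.06 -0.  ] op 0.0341 q6 0.039
the job is handed in; nothing more can be done
None
```

The carriage is on the rail and home against the stop, the clamp knob is tight, and the job was handed in at 25 s. `finish_job()` gives no verdict, so success is judged only from my own checks below.

**What I did:** I gripped the carriage by its post and slid it on from the open end; the force readings between moves showed no contact at the taper. It came to a hard stop at about 6.8 N, with the carriage's middle at about x = +5 mm on the rail. I set it down on the rail, released it, and turned the knob clockwise until the wrist read 0.68 N m. Then I let go and lifted clear.

**Last checks:**
- **Knob angle:** about 1.32 rad in the final picture, against 1.1 needed.
- **Carriage position:** its front edge is unchanged since before clamping. In the close-up it touches the collar with no gap and no pin showing.
- **Robot:** 12 cm above the knob and touching nothing.
- **Bystanders:** none of my moves came near the graphite block or the jar. I did not measure their positions again.

**Not confirmed or in disagreement:**
- **Pin travel:** I never saw the pin flush directly. I infer it from the hard stop and the missing gap.
- **Collar position:** the first picture put its front face at about -34 mm. The hard stop put it at about -30 mm, and later pictures at -25 to -30 mm.
- **Clamp torque:** it read near zero at a tool turn of about 1.29 rad and rose only at about 1.37 rad.

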